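# Unplug the two chargers and put them away

## Robot

A 6-joint arm with a two-finger parallel gripper is mounted at the origin on the work surface. World frame = base frame: x ahead of the robot, y to its left, z up, the work surface at z = 0. Lengths are in m, angles in rad, forces in N, time in s.
With the tool pointing down it reaches from about 0.35 to 0.875 m from the base axis. Payload 15.5 kg.
Tool frame: the origin (TCP) lies between the finger pads; the fingertips stand 17 mm ahead of it and the grasp point (between the pads) lies 2 mm behind it; y points along the fingers, z is the direction in which the jaws open and shut, and the axes are right-handed (so a half turn about y gives the same grasp; the last joint's range is limited). The gripper opens to 85 mm and grips with 20 to 120 N. Pads are 22 mm wide; open, the fingers measure 114 mm over their backs; the gripper's body (76 mm by 85 mm) begins 54 mm behind the grasp point. The pads swing forward as they close: fully open they stand 13 mm farther back than shut.
Start: joints at [1.216, 0.494, 1.345, -0, 1.302, -0.096], TCP at [0.161, 0.604, 0.248] pointing down, gripper open.
Joint ranges: [-2.91, 2.91], [-0.82, 2.16], [0.22, 2.67], [-1.22, 4.37], [0.12, 2.79], [-3.08, 3.08]. Speed limits (rad/s): [1.89, 1.89, 2.57, 3.01, 3.01, 3.01].

## Interface

Orientations are given as a unit quaternion [w, x, y, z].
In Python, from station import robot, viewer, job_done gives the robot as it stands.
- The arm moves only by the tool play_rows, never from a script. Its argument "moves" is a list of rows, each a list of 3 entries, a list of its own where there are three numbers: the opening, from 0 (shut) to 1 (fully open), then the shift along the world's x, y, z in m, then the turn, a rotation vector about the world's x, y, z in rad. In form: [[grip, [tx, ty, tz], [rx, ry, rz]], ...]. A call has 1 to 12 rows; each row shifts and turns the commanded pose from where the row before left it; what a row does not reach is not made up. A row lasts 1/10 s, in which the tool goes at most 50 mm and 8.59 degrees, less where a joint would pass 70% of its speed; a pose out of reach is approached as far as the arm can. A call is refused whole if a number of a shift passes 0.05 or a number of a turn 0.15, either way. A call with a gripper value outside its range is refused whole. The fingers move at their own pace and stop on an object; the grip force is fixed at half the most. Time passes only in rows, so rows that do not move let the fingers close. It gives the time, the measured TCP pose, the force and the opening at its end, in the units of the state.
- robot.read_state(): the state, without advancing time (a new reading comes with each control period).
- viewer.grab_frame(name): name is "side" or "top" or "wrist"; returns a dict with "color" (480x640x3 uint8, blue, green, red), "camera_matrix" (3x3 intrinsics, pixels), "world_from_camera" (4x4, takes a point from camera to world coordinates); the wrist camera has in their place "hand_eye" (4x4, takes a point from camera to tool coordinates, whose origin is the TCP and whose axes are the tool frame's). Camera axes: x right, y down, z forward; pixel columns grow to the right and rows downward; lengths in m; the calibration is good to about 2 mm. A picture is of the moment at which its call begins: read the wrist's pose just before it. There is no depth.
- job_done(): hands the job in, once; it reports no verdict.
The state is a dict: "clock": time; "joint_positions": joint angles; "joint_velocities": joint speeds; "tau": joint torques, N m; "tool_pos": TCP position; "tcp_rot": TCP orientation; "force": force on the tool from outside, world axes, zero at the start; "torque": the same for the moment, N m; "grip_width": opening from 0.0 (shut) to 1.0 (fully open).
Only numpy, scipy, OpenCV 4.12 (cv2) and the standard library are available. Lean on these libraries where they do the work, as an engineer would, in place of code of your own. Each camera call takes 0.05 s, during which the arm holds its last target.

## Task

Put the two chargers away: pull first the tall one, then the short one, straight up out of the socket strip and stand each gently, plug end down, in a compartment of its own in the open desk tidy. Leave the round timer plugged in, and do not knock the mug or the pen pot.

Things in the scene. Friction and masses are not known exactly. Their poses are not given: they have to be found in the camera images.
- strip: Black three-outlet socket strip, fixed to the desk: 220 long (its x) x 64 wide (its y) x 45 tall; origin at the centre of its underside. Outlets at x = -62, 0 and +62, all occupied, in an order that varies; the chargers and the timer share the strip's heading. They stand only 12 to 18 apart along x, so fingers find room only on the two long sides (+y and -y).
- strip_top (a point): Centre of the strip's top face, 45 above the desk; same axes. Each outlet is a square well 35 x 35 x 24 deep here, with sprung steel rollers in its +y and -y walls that hold the plug end: pulled straight up it resists with 14 to 20 N for about 5 mm, then lets go, dragging lightly (5 to 8 N) up to 14; it must rise 22 to clear the well.
- tall_mid (a point): Tall white charger, a box 44 (its x, along the strip) x 42 (its y) x 95 tall on a flat-footed plug end 32 x 32 x 22 tall, 105 to 200 g. The point is the centre of the white box: 47.5 below its top, 47.5 above its underside (which rests on the strip's top when plugged), 69.5 above the foot of the plug end. z up. Stands freely on its plug end; tips over past about 0.2 rad.
- short_mid (a point): Short white charger, a box 44 (its x) x 42 (its y) x 48 tall on the same plug end 32 x 32 x 22 tall, 60 to 120 g. The point is the centre of the white box: 24 below its top, 24 above its underside (which rests on the strip's top when plugged), 46 above the foot of the plug end. z up. Beside the tall charger it is boxed in for most grippers.
- timer_mid (a point): Round white plug-in timer, 50 diameter x 34 tall with a smaller 38 diameter dial 10 tall on top, plugged in the strip; its top is 44 above the strip's top. The point is on its axis, 20 above the strip's top when plugged. Stays in.
- tidy: Grey open desk tidy, heavy and fixed: 216 long (its x) x 116 wide (its y) x 50 tall outside, walls and floor 5 thick, with one dividing wall of the same height across the middle (at its x = 0). Two empty compartments, each about 100 (x) x 106 (y) inside, centred at x = +53 and x = -53; origin at the centre of the underside. It stands left or right of the strip.
- sorter: Dark steel file sorter with three folders, fixed, 200 (its x) x 110 (its y) x 114 tall; origin at the centre of the underside. It stands on the other side of the strip. An obstacle.
- penpot: Dark round pen pot, loose, 76 diameter x 100 tall, with pens in it up to 150 high; origin at the centre of the underside. Leave alone.
- mug: White mug, loose, 80 diameter x 90 tall, handle to its +y reaching about 75 from the axis; origin at the centre of the underside. Leave alone.
Things that resemble listed ones, but are neither listed nor needed, are in the scene too. What is shaped like the part that bears tall_mid but brown or red is not meant. Leave any blue look-alike of the part that bears short_mid alone.

How it is judged:
On the way, in this order (a step that is already met when the one before it is completed fails the run):
1. the tall charger stands in a compartment of the tidy while the short one is still plugged in (((x of tall_mid in the frame of tidy between 0.003 and 0.103 m and y of tall_mid in the frame of tidy between -0.053 and 0.053 m and z of tall_mid in the frame of tidy between 0.0665 and 0.0825 m and angle between tall_mid's own z axis and vertical below 0.15 rad) or (x of tall_mid in the frame of tidy between -0.103 and -0.003 m and y of tall_mid in the frame of tidy between -0.053 and 0.053 m and z of tall_mid in the frame of tidy between 0.0665 and 0.0825 m and angle between tall_mid's own z axis and vertical below 0.15 rad)) and distance of short_mid from where it was at the start of the episode below 0.006 m), for 0.2 s.
2. the short charger stands in the other compartment (((x of tall_mid in the frame of tidy between 0.003 and 0.103 m and y of tall_mid in the frame of tidy between -0.053 and 0.053 m and z of tall_mid in the frame of tidy between 0.0665 and 0.0825 m and angle between each of tall_mid, short_mid's own z axis and vertical below 0.15 rad and x of short_mid in the frame of tidy between -0.103 and -0.003 m and y of short_mid in the frame of tidy between -0.053 and 0.053 m and z of short_mid in the frame of tidy between 0.043 and 0.059 m) or (x of tall_mid in the frame of tidy between -0.103 and -0.003 m and y of tall_mid in the frame of tidy between -0.053 and 0.053 m and z of tall_mid in the frame of tidy between 0.0665 and 0.0825 m and angle between each of tall_mid, short_mid's own z axis and vertical below 0.15 rad and x of short_mid in the frame of tidy between 0.003 and 0.103 m and y of short_mid in the frame of tidy between -0.053 and 0.053 m and z of short_mid in the frame of tidy between 0.043 and 0.059 m))), for 0.2 s.
At the end, for the whole second after the job is handed in: Both chargers stand on their plug ends on the floor of the tidy, upright within 0.15 rad, one in each compartment, released and at rest; the timer is still fully plugged in (moved less than 6 mm) (((x of tall_mid in the frame of tidy between 0.003 and 0.103 m and y of tall_mid in the frame of tidy between -0.053 and 0.053 m and z of tall_mid in the frame of tidy between 0.0665 and 0.0825 m and angle between each of tall_mid, short_mid's own z axis and vertical below 0.15 rad and x of short_mid in the frame of tidy between -0.103 and -0.003 m and y of short_mid in the frame of tidy between -0.053 and 0.053 m and z of short_mid in the frame of tidy between 0.043 and 0.059 m) or (x of tall_mid in the frame of tidy between -0.103 and -0.003 m and y of tall_mid in the frame of tidy between -0.053 and 0.053 m and z of tall_mid in the frame of tidy between 0.0665 and 0.0825 m and angle between each of tall_mid, short_mid's own z axis and vertical below 0.15 rad and x of short_mid in the frame of tidy between 0.003 and 0.103 m and y of short_mid in the frame of tidy between -0.053 and 0.053 m and z of short_mid in the frame of tidy between 0.043 and 0.059 m)) and contact force between the fingers and tall below 0.3 N and linear speed of each of tall, short below 0.03 m/s and contact force between the fingers and short below 0.3 N and distance of timer_mid from where it was at the start of the episode below 0.006 m and angle between timer_mid's own z axis and vertical below 0.1 rad); the robot touches nothing.
It fails at once if the timer is pulled out (moved more than 10 mm) (distance of timer_mid from where it was at the start of the episode above 0.01 m).
It fails at once if the pen pot is pushed more than 20 mm or tipped (distance of penpot from where it was at the start of the episode above 0.02 m or angle between penpot's own z axis and vertical above 0.3 rad).
It fails at once if the mug is pushed more than 20 mm or tipped (distance of mug from where it was at the start of the episode above 0.02 m or angle between mug's own z axis and vertical above 0.3 rad).
It fails at once if a charger is dropped or thrown (flies free faster than 0.9 m/s, a fall of about 40 mm) ((linear speed of tall above 0.9 m/s and contact force between the fingers and tall below 0.05 N) or (linear speed of short above 0.9 m/s and contact force between the fingers and short below 0.05 N)).
It also fails if it takes over 62 s, if anything falls off the work surface, if the arm or the gripper's body presses on something with over 40 N, if the wrist force passes 120 N, or if a joint passes its speed limit or range.

## Working session

There is one attempt and no reset: what is moved stays moved. The work goes in short steps, Python scripts to look and compute and a tool call to move; the robot and the scene stay as the last step left them, time stands still between calls to the robot, and variables do not carry over. Pictures are saved under pics/ and viewed, and the job is handed in when it is done.

Besides the shell and the picture viewer there is one more tool, called by a JSON object that holds its "op" and its "data". play_rows: Moves the arm, as the interface text tells. Its arguments: {"type":"object","properties":{"moves":{"type":"array"}},"required":["moves"]}

```bash
ls; mkdir -p pics; python3 - <<'E'
from station import robot, viewer
import cv2
s=robot.read_state();print(s)
for n in("side","top","wrist"):
    f=viewer.grab_frame(n);cv2.imwrite(f"pics/{n}0.png",f["color"]);print(n,f["camera_matrix"],f.get("world_from_camera",f.get("hand_eye")))
E
```

```text
pics
{'clock': 0.0, 'joint_positions': array([ 1.21553845e+00,  4.94181397e-01,  1.34614295e+00,  5.36944772e-06,
        1.30252036e+00, -9.55239018e-02]), 'joint_velocities': array([-0.0002161 , -0.00104927,  0.00108386,  0.00198825,  0.00017802,
        0.00218198]), 'tau': array([ 4.19341104e-04, -8.82171750e+01, -3.83874929e+01, -1.54375830e-04,
        1.02617004e-02, -2.40966637e-05]), 'tool_pos': array([0.16040149, 0.60370256, 0.24769736]), 'tcp_rot': array([-0.70072106,  0.70158318, -0.09167312,  0.09147169]), 'force': array([ 0.46054836, -0.07160099,  0.22521357]), 'torque': array([ 0.00827577, -0.00690588, -0.01302392]), 'grip_width': 1.0036697071062664}
side [[484.31277046   0.         320.28538022]
 [  0.         484.31277046 235.69294659]
 [  0.           0.           1.        ]] [[ 0.97604866 -0.12875901  0.17535717  0.44194288]
 [-0.21728766 -0.5372256   0.81496916 -0.80849718]
 [-0.01072826 -0.8335525  -0.55233607  0.63015517]
 [ 0.          0.          0.          1.        ]]
top [[495.98536591   0.         321.64479123]
 [  0.         495.98536591 240.83945472]
 [  0.           0.           1.        ]] [[-2.19412065e-02 -9.85110946e-01  1.70513950e-01  4.42528495e-01]
 [-9.99759190e-01  2.16846188e-02 -3.36727542e-03 -1.02135446e-02]
 [-3.80390136e-04 -1.70546771e-01 -9.85349509e-01  1.13504091e+00]
 [ 0.00000000e+00  0.00000000e+00  0.00000000e+00  1.00000000e+00]]
wrist [[414.6114017    0.         316.63075629]
 [  0.         414.6114017  242.16019214]
 [  0.           0.           1.        ]] [[-6.26096737e-04  9.62597791e-01  2.70933756e-01 -6.91153782e-02]
 [ 3.94730871e-04 -2.70933550e-01  9.62597972e-01 -1.25326893e-01]
 [ 9.99999726e-01  7.09625367e-04 -2.10336453e-04  6.04152209e-04]
 [ 0.00000000e+00  0.00000000e+00  0.00000000e+00  1.00000000e+00]]
```

View pics/side0.png

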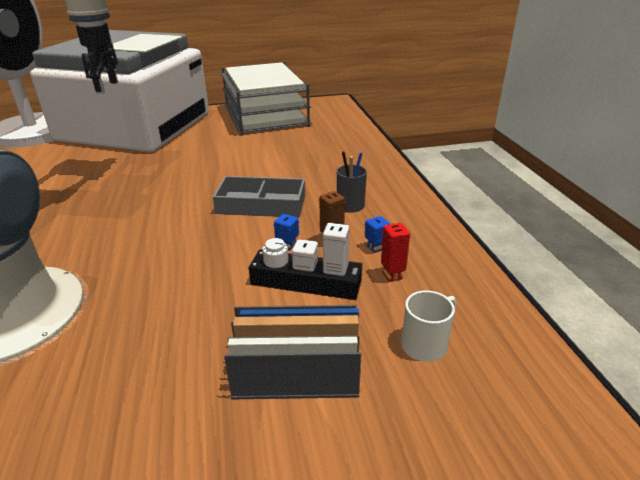

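View pics/top0.png

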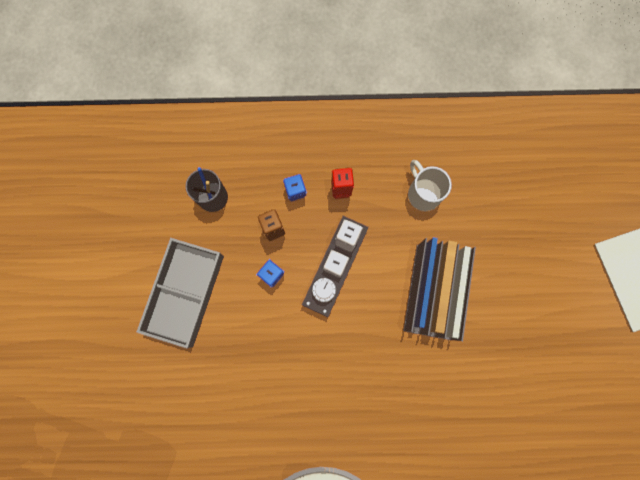

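View pics/wrist0.png

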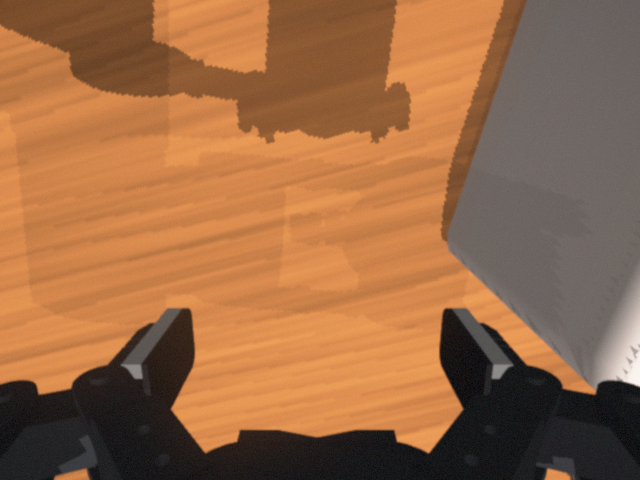

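The top view shows the strip at about (336,267), with tall at (348,234), short at (336,263) and the timer at (323,290). The tidy is at (180,293), the brown look-alike at (271,224) and a blue one at (271,273). I'll measure these next.

```bash
cat > h.py <<'E'
import numpy as np, cv2
def ray(f,uv,z,T=None):
    T=f["world_from_camera"] if T is None else T
    K=f["camera_matrix"]; uv=np.atleast_2d(uv).astype(float)
    d=np.c_[uv,np.ones(len(uv))]@np.linalg.inv(K).T@T[:3,:3].T
    o=T[:3,3]; return o+d*((z-o[2])/d[:,2])[:,None]
def proj(f,P,T=None):
    T=f["world_from_camera"] if T is None else T
    q=(np.atleast_2d(P)-T[:3,3])@T[:3,:3]; q=q@f["camera_matrix"].T
    return q[:,:2]/q[:,2:]
E
python3 - <<'E'
from station import viewer
import cv2
for n,(a,b,c,d) in {"top":(150,330,250,390),"side":(170,310,200,430)}.items():
    im=viewer.grab_frame(n)["color"]
    cv2.imwrite(f"pics/{n}1.png",cv2.resize(im[a:b,c:d],None,fx=3.3,fy=3.3,interpolation=cv2.INTER_CUBIC))
im=viewer.grab_frame("top")["color"]
cv2.imwrite("pics/tidy1.png",cv2.resize(im[160:360,120:320],None,fx=3,fy=3,interpolation=cv2.INTER_CUBIC))
E
```

```text
(no output)
```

View pics/top1.png

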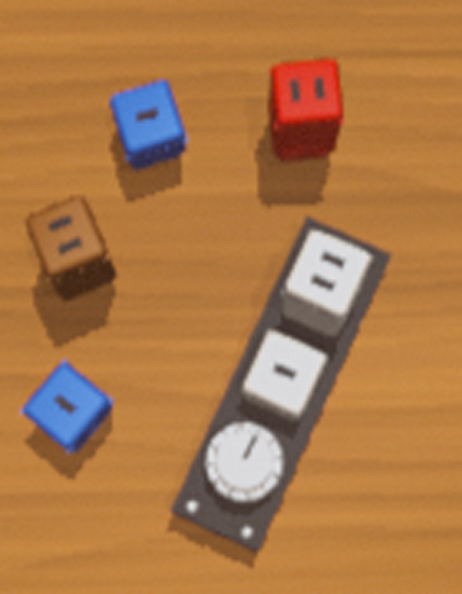

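View pics/side1.png

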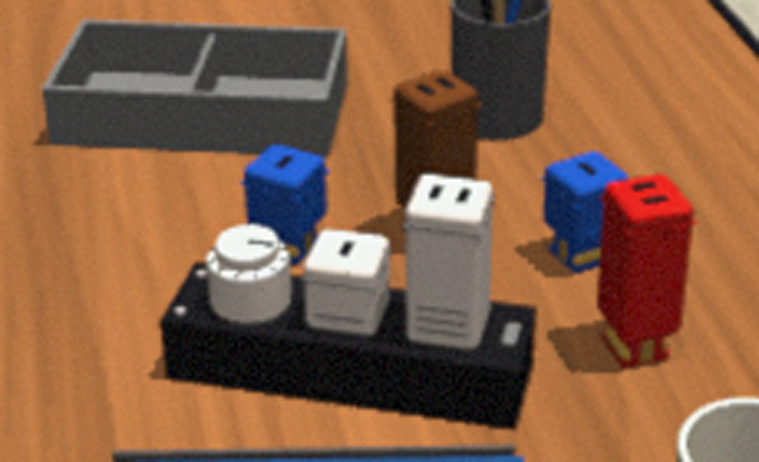

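View pics/tidy1.png

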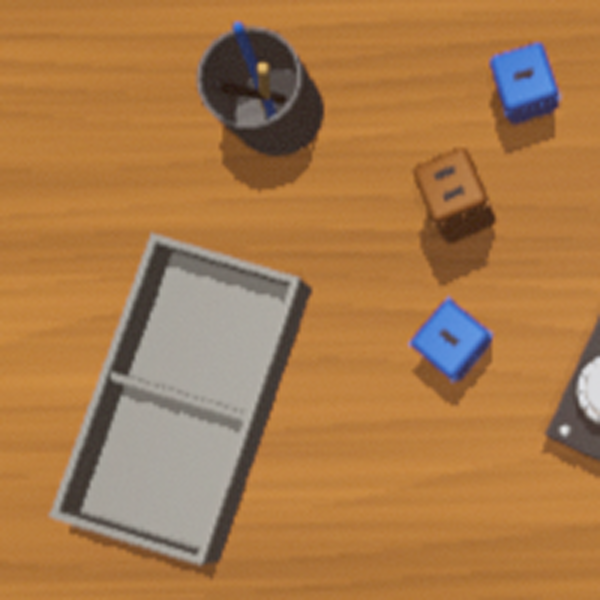

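Clear enough. Next I'll extract the tops by brightness mask and cast rays at the known heights.

```bash
cat > m.py <<'E'
from station import viewer
import cv2, numpy as np
from h import *
f=viewer.grab_frame("top"); im=f["color"]; g=im.min(2)
cs=ray(f,[[0,0]],0)
m=np.zeros_like(g); m[215:305,300:370]=(g[215:305,300:370]>165)*255
for c in cv2.findContours(m,cv2.RETR_EXTERNAL,cv2.CHAIN_APPROX_NONE)[0]:
    if cv2.contourArea(c)<60: continue
    (u,v),(w,h),a=cv2.minAreaRect(c)
    z=.14 if v<250 else .093 if v<277 else .089
    P=ray(f,cv2.boxPoints(((u,v),(w,h),a)),z); C=P.mean(0)
    print("white",(round(u),round(v)),C.round(4),"sides",np.linalg.norm(P[1]-P[0]).round(4),np.linalg.norm(P[2]-P[1]).round(4),"ang",[np.degrees(np.arctan2(*(P[i+1]-P[i])[[1,0]])).round(1) for i in(0,1)])
# blue/red/brown
hsv=cv2.cvtColor(im,cv2.COLOR_BGR2HSV)
def ext(mask,name,z,amin=100):
    for c in cv2.findContours(mask.astype(np.uint8)*255,cv2.RETR_EXTERNAL,cv2.CHAIN_APPROX_NONE)[0]:
        if cv2.contourArea(c)<amin: continue
        (u,v),(w,h),a=cv2.minAreaRect(c)
        P=ray(f,cv2.boxPoints(((u,v),(w,h),a)),z)
        print(name,(round(u),round(v)),P.mean(0).round(4),"sides",np.linalg.norm(P[1]-P[0]).round(4),np.linalg.norm(P[2]-P[1]).round(4),"ang",[np.degrees(np.arctan2(*(P[i+1]-P[i])[[1,0]])).round(1) for i in(0,1)])
ext((hsv[...,0]>100)&(hsv[...,0]<125)&(hsv[...,1]>150)&(hsv[...,2]>170),"bluetop",.07,60)
# strip: dark mask + fill
d=(im.max(2)<100); mk=np.zeros_like(g); mk[210:320,295:375]=((hsv[...,1]<110))[210:320,295:375]*255
mk=cv2.morphologyEx(mk,cv2.MORPH_OPEN,np.ones((3,3)))
ext(mk>0,"strip",.045,500)
# tidy rim outer
mk=np.zeros_like(g); mk[230:360,125:235]=((hsv[...,1]<90))[230:360,125:235]*255
mk=cv2.morphologyEx(mk,cv2.MORPH_OPEN,np.ones((3,3)))
ext(mk>0,"tidy",.05,500)
px=lambda a:np.array(a)/3+[120,160]
print(px([[155,235],[307,282],[203,562],[52,517],[113,376],[243,412]]),ray(f,px([[155,235],[307,282],[203,562],[52,517],[113,376],[243,412]]),.05).round(4))
E
python3 m.py
```

```text
white (324, 290) [ 0.5196 -0.0154  0.089 ] sides 0.0444 0.0483 ang [np.float64(-91.3), np.float64(178.5)]
white (336, 262) [ 0.5764 -0.0426  0.093 ] sides 0.0418 0.0403 ang [np.float64(-25.9), np.float64(-116.3)]
white (349, 232) [ 0.6323 -0.0701  0.14  ] sides 0.0419 0.0403 ang [np.float64(-27.7), np.float64(-118.4)]
bluetop (269, 272) [0.5606 0.1002 0.07  ] sides 0.0398 0.038 ang [np.float64(-40.2), np.float64(-130.9)]
bluetop (294, 185) [0.7547 0.0442 0.07  ] sides 0.0381 0.0386 ang [np.float64(-72.1), np.float64(-163.1)]
strip (335, 266) [ 0.5757 -0.0422  0.045 ] sides 0.2194 0.0645 ang [np.float64(-25.5), np.float64(-116.3)]
tidy (180, 293) [0.5241 0.2976 0.05  ] sides 0.2204 0.1301 ang [np.float64(-17.0), np.float64(-110.0)]
[[171.66666667 238.33333333]
 [222.33333333 254.        ]
 [187.66666667 347.33333333]
 [137.33333333 332.33333333]
 [157.66666667 285.33333333]
 [201.         297.33333333]] [[0.6433 0.3192 0.05  ]
 [0.6056 0.2062 0.05  ]
 [0.4053 0.2779 0.05  ]
 [0.4393 0.387  0.05  ]
 [0.5395 0.3467 0.05  ]
 [0.5113 0.2515 0.05  ]]
```

```bash
python3 - <<'E'
from station import robot,viewer
from h import *
from scipy.spatial.transform import Rotation as R
s=robot.read_state();q=s["tcp_rot"];r=R.from_quat([*q[1:],q[0]]).as_matrix();print(r.round(3),np.degrees(np.arctan2(r[1,2],r[0,2])))
f=viewer.grab_frame("top")
print("brown",ray(f,[[270,221]],.117),"red",ray(f,[[342,176]],.117),"pot",ray(f,[[204,186]],.1))
print(s["joint_positions"].round(3))
E
```

```text
[[ 0.966 -0.     0.257]
 [-0.257 -0.     0.966]
 [-0.    -1.    -0.   ]] 75.11638316747361
brown [[0.66330938 0.09368918 0.117     ]] red [[ 0.75795626 -0.06014164  0.117     ]] pot [[0.74738359 0.23759167 0.1       ]]
[ 1.216  0.494  1.346  0.     1.303 -0.095]
```

{"op": "play_rows", "data": {"moves": [[1,[0.026,-0.037,0.005],[0,0,-0.011]],[1,[0.026,-0.037,0.005],[0,0,-0.011]],[1,[0.026,-0.037,0.005],[0,0,-0.011]],[1,[0.026,-0.037,0.005],[0,0,-0.011]],[1,[0.026,-0.037,0],[0,0,-0.011]],[1,[0.026,-0.037,0],[0,0,-0.011]],[1,[0.026,-0.037,0],[0,0,-0.011]],[1,[0.026,-0.037,0],[0,0,-0.011]],[1,[0.026,-0.037,0],[0,0,-0.011]],[1,[0.026,-0.037,0],[0,0,-0.011]],[1,[0.026,-0.037,0],[0,0,-0.011]],[1,[0.026,-0.037,0],[0,0,-0.011]]]}}

```text
clock: 1.6
tool_pos: [0.4734, 0.1583, 0.2685]
tcp_rot: [0.694, -0.693, 0.138, -0.138]
force: [0.4, 1.1, 0.3]
grip_width: 1.0
```

{"op": "play_rows", "data": {"moves": [[1,[0.026,-0.037,0],[0,0,-0.011]],[1,[0.026,-0.037,0],[0,0,-0.011]],[1,[0.026,-0.037,0],[0,0,-0.011]],[1,[0.026,-0.037,0],[0,0,-0.011]],[1,[0.026,-0.037,0],[0,0,-0.011]],[1,[0.026,-0.037,0],[0,0,-0.011]],[1,[0,0,0],[0,0,0]],[1,[0,0,0],[0,0,0]]]}}

```text
clock: 2.4
tool_pos: [0.6286, -0.0627, 0.2678]
tcp_rot: [0.689, -0.689, 0.161, -0.161]
force: [-0.1, 0.6, 0.3]
grip_width: 0.997
```

```bash
cat > w.py <<'E'
import sys
from station import robot,viewer
from h import *
from scipy.spatial.transform import Rotation as R
s=robot.read_state();q=s["tcp_rot"];r=R.from_quat([*q[1:],q[0]]).as_matrix()
W=np.eye(4);W[:3,:3]=r;W[:3,3]=s["tool_pos"]
f=viewer.grab_frame("wrist");T=W@f["hand_eye"]
print("t",s["clock"],"pos",s["tool_pos"].round(4),"jaw",np.degrees(np.arctan2(r[1,2],r[0,2])).round(2),"ydir",r[:,1].round(4),"F",s["force"].round(2),"grip",round(s["grip_width"],3),s["joint_positions"].round(2))
cv2.imwrite(f"pics/{sys.argv[1]}.png",f["color"])
E
python3 w.py w1
```

```text
t 2.4 pos [ 0.6286 -0.0627  0.2678] jaw 63.68 ydir [-6.e-04  2.e-04 -1.e+00] F [-0.12  0.61  0.34] grip 0.997 [-0.19  0.49  1.3   0.    1.35 -1.31]
```

View pics/w1.png

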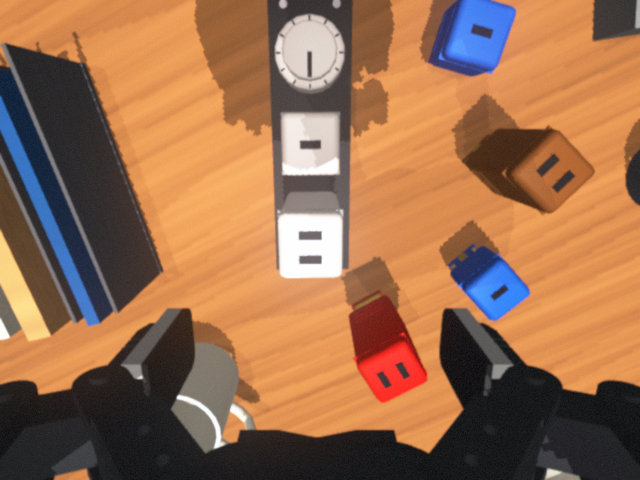

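Wrist view: the tall top spans about columns 280–342 and rows 207–277, with short at (310,143), the timer at (310,52) and red at (390,350). I'll refine the axis position from this view.

```bash
cat >> w.py <<'E'
def whites(zs,thr=215):
    g=f["color"].min(2)
    m=((g>thr)*255).astype(np.uint8); m[:,:230]=0;m[:,420:]=0; m=cv2.morphologyEx(m,cv2.MORPH_OPEN,np.ones((5,5)))
    for c in cv2.findContours(m,cv2.RETR_EXTERNAL,cv2.CHAIN_APPROX_NONE)[0]:
        if cv2.contourArea(c)<800: continue
        b=cv2.minAreaRect(c)
        for z in zs:
            P=ray(f,cv2.boxPoints(b),z,T)
            print([round(x) for x in b[0]],z,P.mean(0).round(4),"sides",np.linalg.norm(P[1]-P[0]).round(4),np.linalg.norm(P[2]-P[1]).round(4),"ang",[np.degrees(np.arctan2(*(P[i+1]-P[i])[[1,0]])).round(1) for i in(0,1)])
whites([.14,.093,.089])
E
python3 w.py w2
```

```text
t 2.45 pos [ 0.6282 -0.0618  0.268 ] jaw 63.75 ydir [-7.e-04  3.e-04 -1.e+00] F [-0.24  1.06 -0.78] grip 0.998 [-0.19  0.49  1.3   0.    1.35 -1.31]
[309, 247] 0.14 [ 0.6313 -0.0682  0.14  ] sides 0.0387 0.0412 ang [np.float64(63.8), np.float64(-25.3)]
[309, 247] 0.093 [ 0.6433 -0.0752  0.093 ] sides 0.0458 0.0488 ang [np.float64(63.8), np.float64(-25.3)]
[309, 247] 0.089 [ 0.6444 -0.0758  0.089 ] sides 0.0465 0.0495 ang [np.float64(63.8), np.float64(-25.3)]
[310, 146] 0.14 [ 0.5752 -0.0399  0.14  ] sides 0.0322 0.0326 ang [np.float64(63.8), np.float64(-25.5)]
[310, 146] 0.093 [ 0.5768 -0.0416  0.093 ] sides 0.0382 0.0386 ang [np.float64(63.8), np.float64(-25.5)]
[310, 146] 0.089 [ 0.5769 -0.0418  0.089 ] sides 0.0387 0.0391 ang [np.float64(63.8), np.float64(-25.5)]
```

{"op": "play_rows", "data": {"moves": [[1,[0.003,-0.007,-0.02],[0,0,0.003]],[1,[0,0,-0.03],[0,0,0]],[1,[0,0,-0.03],[0,0,0]],[1,[0,0,-0.03],[0,0,0]],[1,[0,0,-0.03],[0,0,0]],[1,[0,0,-0.015],[0,0,0]],[1,[0,0,-0.009],[0,0,0]],[1,[0,0,0],[0,0,0]],[1,[0,0,0],[0,0,0]]]}}

```text
clock: 3.4
tool_pos: [0.6319, -0.0686, 0.1052]
tcp_rot: [0.689, -0.689, 0.159, -0.16]
force: [0.1, 0.3, 0.1]
grip_width: 0.999
```

```bash
python3 w.py w3
```

```text
t 3.4 pos [ 0.6319 -0.0686  0.1052] jaw 63.98 ydir [ 1.1e-03 -2.0e-04 -1.0e+00] F [0.09 0.28 0.13] grip 0.999 [-0.2   0.66  1.46  0.    1.01 -1.32]
[345, 135] 0.14 [ 0.5745 -0.0334  0.14  ] sides 0.019 0.0091 ang [np.float64(145.6), np.float64(56.2)]
[345, 135] 0.093 [ 0.5769 -0.0312  0.093 ] sides 0.0289 0.0138 ang [np.float64(145.6), np.float64(56.2)]
[345, 135] 0.089 [ 0.5771 -0.031   0.089 ] sides 0.0298 0.0142 ang [np.float64(145.6), np.float64(56.2)]
```

View pics/w3.png

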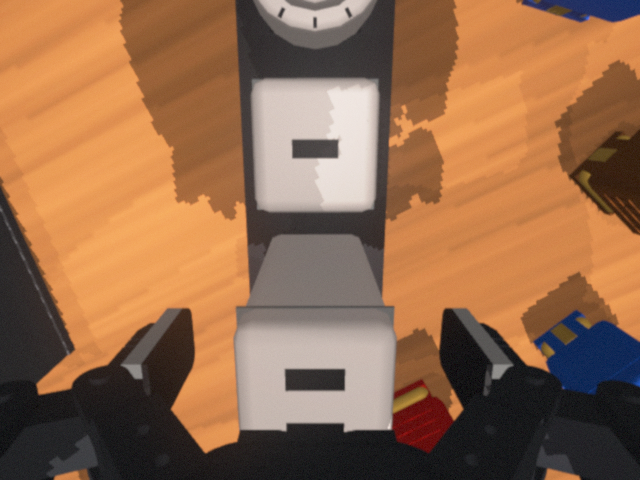

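The tall charger sits centred (column 315) between the fingers (columns 192 and 442). Closing now.

{"op": "play_rows", "data": {"moves": [[0,[0,0,0],[0,0,0]],[0,[0,0,0],[0,0,0]],[0,[0,0,0],[0,0,0]],[0,[0,0,0],[0,0,0]],[0,[0,0,0],[0,0,0]],[0,[0,0,0],[0,0,0]],[0,[0,0,0],[0,0,0]],[0,[0,0,0],[0,0,0]]]}}

```text
clock: 4.25
tool_pos: [0.6318, -0.069, 0.1049]
tcp_rot: [0.689, -0.689, 0.159, -0.16]
force: [-1.1, 0.1, 6.8]
grip_width: 0.485
```

{"op": "play_rows", "data": {"moves": [[0,[0,0,0.002],[0,0,0]],[0,[0,0,0.002],[0,0,0]],[0,[0,0,0.002],[0,0,0]],[0,[0,0,0.003],[0,0,0]],[0,[0,0,0.003],[0,0,0]],[0,[0,0,0.004],[0,0,0]],[0,[0,0,0.005],[0,0,0]],[0,[0,0,0.005],[0,0,0]],[0,[0,0,0.01],[0,0,0]]]}}

```text
clock: 5.15
tool_pos: [0.6315, -0.069, 0.1408]
tcp_rot: [-0.689, 0.689, -0.159, 0.159]
force: [-0.3, -0.3, -2.1]
grip_width: 0.484
```

```bash
python3 w.py w4; python3 - <<'E'
from station import viewer
import cv2
im=viewer.grab_frame("side")["color"]
cv2.imwrite("pics/s4.png",cv2.resize(im[150:310,200:430],None,fx=3.3,fy=3.3))
E
```

```text
t 5.15 pos [ 0.6315 -0.069   0.1408] jaw 63.94 ydir [-2.e-04 -0.e+00 -1.e+00] F [-0.28 -0.34 -2.06] grip 0.484 [-0.2   0.62  1.43 -0.    1.09 -1.32]
[343, 141] 0.14 [ 0.5771 -0.0332  0.14  ] sides 0.0252 0.0085 ang [np.float64(149.3), np.float64(59.3)]
[343, 141] 0.093 [ 0.5799 -0.0314  0.093 ] sides 0.0345 0.0117 ang [np.float64(149.3), np.float64(59.3)]
[343, 141] 0.089 [ 0.5802 -0.0312  0.089 ] sides 0.0353 0.012 ang [np.float64(149.3), np.float64(59.3)]
```

View pics/s4.png

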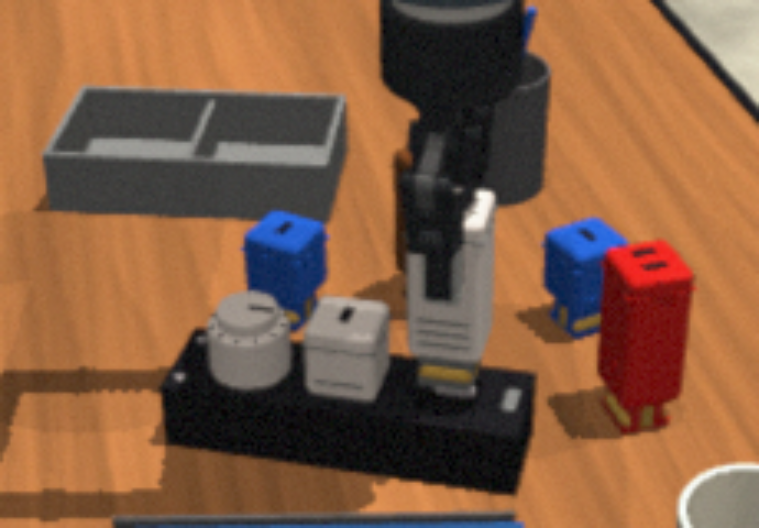

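{"op": "play_rows", "data": {"moves": [[0,[0,0,0.02],[0,0,0]],[0,[0,0,0.03],[0,0,0]],[0,[0,0,0.03],[0,0,0]],[0,[0,0.01,0.015],[0,0,0]],[0,[-0.003,0.02,0],[0,0,0.01]],[0,[-0.005,0.03,0],[0,0,0.015]],[0,[-0.005,0.03,0],[0,0,0.015]],[0,[-0.005,0.03,0],[0,0,0.015]],[0,[-0.005,0.03,0],[0,0,0.015]],[0,[-0.005,0.03,0],[0,0,0.015]],[0,[-0.005,0.03,0],[0,0,0.015]],[0,[-0.005,0.03,0],[0,0,0.015]]]}}

```text
clock: 6.45
tool_pos: [0.5932, 0.1722, 0.2354]
tcp_rot: [0.697, -0.697, 0.119, -0.119]
force: [1.0, -0.5, -1.4]
grip_width: 0.483
```

{"op": "play_rows", "data": {"moves": [[0,[-0.005,0.03,0],[0,0,0.015]],[0,[-0.005,0.03,0],[0,0,0]],[0,[-0.005,0.03,0],[0,0,0]],[0,[-0.005,0.03,0],[0,0,0]],[0,[-0.003,0.015,0],[0,0,0]],[0,[-0.001,0.006,-0.005],[0,0,0]],[0,[0,0,-0.02],[0,0,0]],[0,[0,0,0],[0,0,0]],[0,[0,0,0],[0,0,0]]]}}

```text
clock: 7.35
tool_pos: [0.5696, 0.3111, 0.2101]
tcp_rot: [-0.697, 0.698, -0.115, 0.114]
force: [0.2, 0.2, -1.4]
grip_width: 0.482
```

```bash
python3 w.py w5; python3 - <<'E'
from station import viewer
import cv2
im=viewer.grab_frame("side")["color"]
cv2.imwrite("pics/s5.png",cv2.resize(im[50:250,150:400],None,fx=3,fy=3))
E
```

```text
t 7.35 pos [0.5696 0.3111 0.2101] jaw 71.34 ydir [-9.e-04 -7.e-04 -1.e+00] F [ 0.16  0.2  -1.42] grip 0.482 [ 0.41  0.56  1.33 -0.    1.25 -0.84]
```

View pics/w5.png

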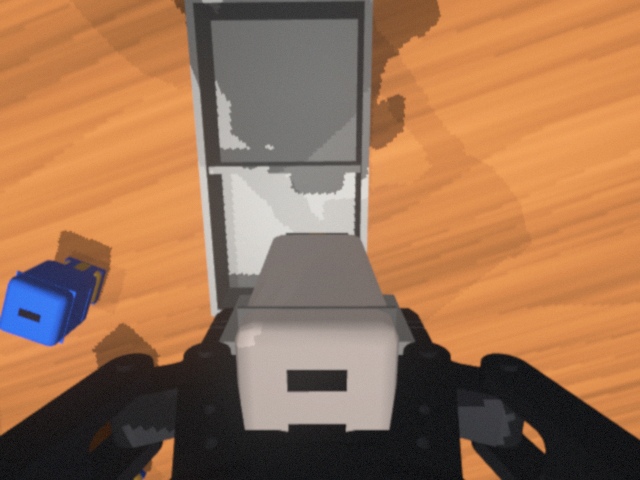

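View pics/s5.png

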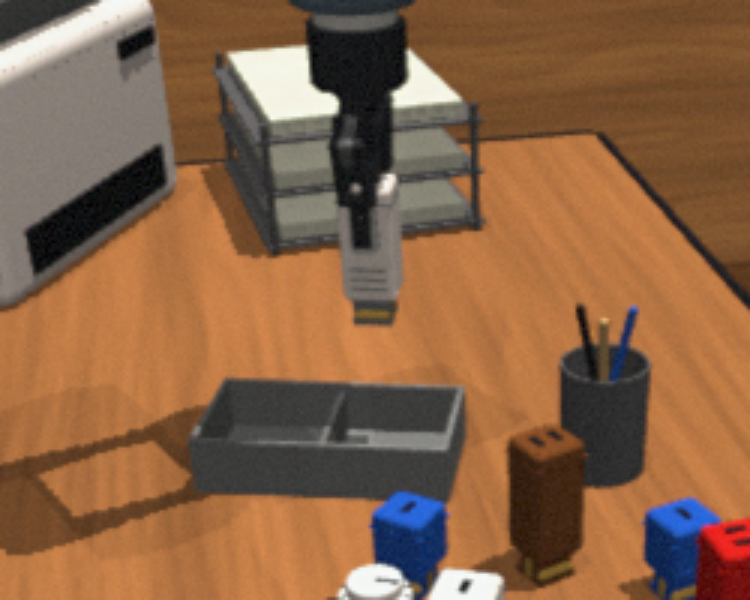

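The tool overshot y by about 29 mm, my miscount, and nothing was touched. I'll check the tidy from this view: divider ends are at about (208,168) and (365,166), outer-left lower corner at (212,312).

```bash
cat > w6.py <<'E'
import sys; sys.argv=["","w6"]
exec(open("w.py").read().split("def whites")[0])
cv2.imwrite("pics/w6z.png",cv2.resize(f["color"][0:330,150:450],None,fx=1.8,fy=1.8))
P=ray(f,[[201,168],[369,166],[208,168],[365,166]],.05,T);print(P.round(4)); print(P[:2].mean(0).round(4),P[2:].mean(0),np.linalg.norm(P[1]-P[0]),np.degrees(np.arctan2(*(P[1]-P[0])[[1,0]])))
E
python3 w6.py
```

```text
t 7.45 pos [0.5701 0.3115 0.211 ] jaw 71.35 ydir [ 8.e-04  2.e-04 -1.e+00] F [ 1.16 -0.47 -1.51] grip 0.487 [ 0.41  0.56  1.33 -0.    1.25 -0.84]
[[0.5062 0.2503 0.05  ]
 [0.5415 0.3594 0.05  ]
 [0.5077 0.2548 0.05  ]
 [0.5406 0.3568 0.05  ]]
[0.5238 0.3049 0.05  ] [0.52415136 0.30584153 0.05      ] 0.1147139489202248 72.05473764554733
```

View pics/w6z.png

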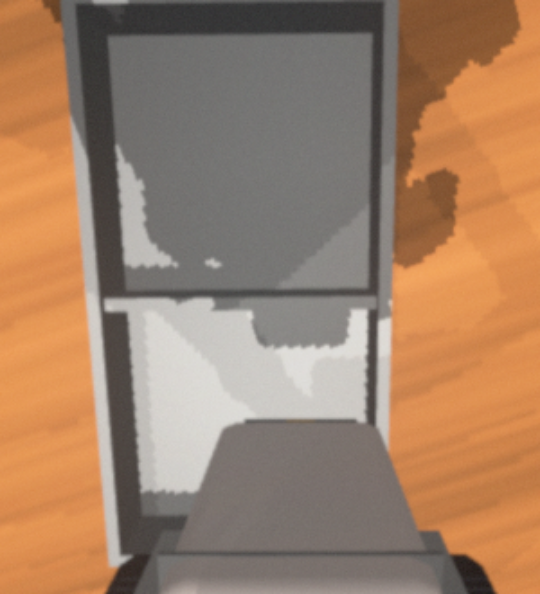

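{"op": "play_rows", "data": {"moves": [[0,[0.004,-0.026,0],[0,0,0]],[0,[0,0,-0.02],[0,0,0]],[0,[0,0,-0.03],[0,0,0]],[0,[0,0,-0.03],[0,0,0]],[0,[0,0,-0.02],[0,0,0]],[0,[0,0,-0.01],[0,0,0]],[0,[0,0,-0.005],[0,0,0]],[0,[0,0,0],[0,0,0]],[0,[0,0,0],[0,0,0]]]}}

```text
clock: 8.4
tool_pos: [0.5742, 0.2862, 0.0964]
tcp_rot: [0.698, -0.698, 0.114, -0.115]
force: [-0.2, 0.1, -1.2]
grip_width: 0.485
```

{"op": "play_rows", "data": {"moves": [[0,[0,0,-0.003],[0,0,0]],[0,[0,0,-0.003],[0,0,0]],[0,[0,0,-0.001],[0,0,0]],[0,[0,0,-0.001],[0,0,0]],[0,[0,0,0],[0,0,0]]]}}

```text
clock: 8.9
tool_pos: [0.5735, 0.286, 0.0871]
tcp_rot: [-0.698, 0.698, -0.114, 0.114]
force: [0.0, 0.2, -2.1]
grip_width: 0.484
```

```bash
python3 - <<'E'
from station import viewer
import cv2
im=viewer.grab_frame("side")["color"]
cv2.imwrite("pics/s7.png",cv2.resize(im[100:240,180:380],None,fx=3.8,fy=3.8))
E
```

```text
(no output)
```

View pics/s7.png

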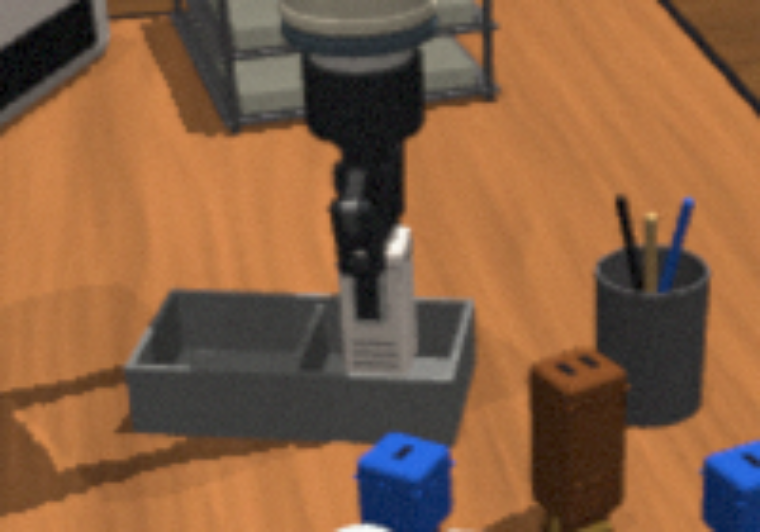

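{"op": "play_rows", "data": {"moves": [[0,[0,0,-0.001],[0,0,0]],[0,[0,0,0],[0,0,0]],[0,[0,0,0],[0,0,0]]]}}

```text
clock: 9.25
tool_pos: [0.5737, 0.2861, 0.0869]
tcp_rot: [0.698, -0.698, 0.114, -0.114]
force: [-2.6, -0.7, 6.4]
grip_width: 0.483
```

{"op": "play_rows", "data": {"moves": [[0,[0,0,-0.001],[0,0,0]],[0,[0,0,0],[0,0,0]],[0,[0,0,0],[0,0,0]]]}}

```text
clock: 9.55
tool_pos: [0.5738, 0.2861, 0.0868]
tcp_rot: [0.698, -0.698, 0.114, -0.115]
force: [-5.2, -2.5, 21.5]
grip_width: 0.489
```

{"op": "play_rows", "data": {"moves": [[0,[0,0,-0.001],[0,0,0]],[0,[0,0,0],[0,0,0]],[0,[0,0,0],[0,0,0]]]}}

```text
clock: 9.85
tool_pos: [0.5739, 0.2861, 0.0868]
tcp_rot: [0.698, -0.698, 0.114, -0.115]
force: [-10.0, -5.1, 36.7]
grip_width: 0.483
```

Floor contact came at TCP z 0.087 as predicted, so there was no slip in the grip. I'll relax the press, then open.

{"op": "play_rows", "data": {"moves": [[0,[0,0,0.0025],[0,0,0]],[0,[0,0,0],[0,0,0]],[0.55,[0,0,0],[0,0,0]],[0.65,[0,0,0],[0,0,0]],[0.8,[0,0,0],[0,0,0]],[0.9,[0,0,0],[0,0,0]],[0.9,[0,0,0],[0,0,0]],[0.9,[0,0,0],[0,0,0]]]}}

```text
clock: 10.65
tool_pos: [0.5735, 0.286, 0.0867]
tcp_rot: [-0.698, 0.698, -0.114, 0.114]
force: [0.5, -0.1, 0.1]
grip_width: 0.903
```

{"op": "play_rows", "data": {"moves": [[0.9,[0,0,0.01],[0,0,0]],[0.9,[0,0,0.02],[0,0,0]],[1,[0,0,0.03],[0,0,0]],[1,[0,0,0.04],[0,0,0]],[1,[0,0,0.04],[0,0,0]],[1,[0,0,0],[0,0,0]]]}}

```text
clock: 11.25
tool_pos: [0.5758, 0.287, 0.2333]
tcp_rot: [0.699, -0.696, 0.111, -0.117]
force: [1.2, -0.1, 0.1]
grip_width: 1.0
```

```bash
python3 w.py w8; python3 - <<'E'
from station import viewer
import cv2
im=viewer.grab_frame("side")["color"]
cv2.imwrite("pics/s8.png",cv2.resize(im[100:310,180:400],None,fx=2.8,fy=2.8))
E
```

```text
t 11.25 pos [0.5758 0.287  0.2333] jaw 71.4 ydir [ 0.0087  0.0034 -1.    ] F [ 1.23 -0.08  0.12] grip 1.0 [ 0.37  0.53  1.32  0.    1.28 -0.88]
[313, 240] 0.14 [0.5682 0.2886 0.14  ] sides 0.0353 0.0376 ang [np.float64(71.4), np.float64(-17.4)]
[313, 240] 0.093 [0.5809 0.2842 0.093 ] sides 0.0429 0.0456 ang [np.float64(71.4), np.float64(-17.4)]
[313, 240] 0.089 [0.5819 0.2838 0.089 ] sides 0.0435 0.0463 ang [np.float64(71.4), np.float64(-17.4)]
```

View pics/s8.png

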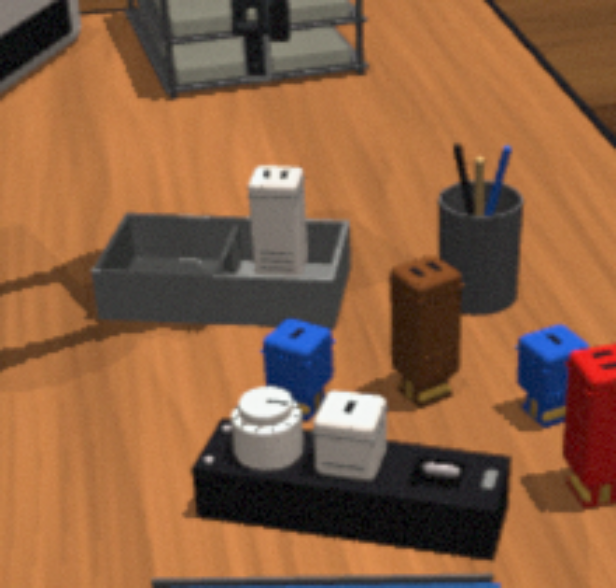

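View pics/w8.png

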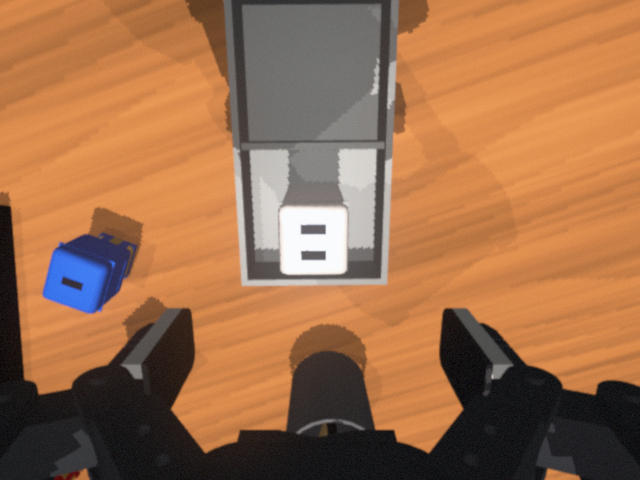

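The tall charger stands upright, centred in the far compartment at (313,240), with its top near (0.573,0.287). Next is the short one.

{"op": "play_rows", "data": {"moves": [[1,[0,-0.02,0],[0,0,-0.01]],[1,[0,-0.03,0],[0,0,-0.012]],[1,[0,-0.03,0],[0,0,-0.012]],[1,[0,-0.03,0],[0,0,-0.012]],[1,[0,-0.03,0],[0,0,-0.012]],[1,[0,-0.03,0],[0,0,-0.012]],[1,[0,-0.03,0],[0,0,-0.012]],[1,[0,-0.03,0],[0,0,-0.012]],[1,[0,-0.03,0],[0,0,-0.012]],[1,[0,-0.03,0],[0,0,-0.012]],[1,[0,-0.03,0],[0,0,-0.012]],[1,[0,-0.009,0],[0,0,0]]]}}

```text
clock: 12.55
tool_pos: [0.5725, -0.046, 0.2257]
tcp_rot: [-0.688, 0.689, -0.161, 0.16]
force: [0.2, 0.7, -0.5]
grip_width: 1.001
```

{"op": "play_rows", "data": {"moves": [[1,[0,0,0],[0,0,0]],[1,[0,0,0],[0,0,0]]]}}

```text
clock: 12.75
tool_pos: [0.573, -0.0426, 0.2262]
tcp_rot: [0.689, -0.689, 0.16, -0.159]
force: [0.0, 0.3, -0.6]
grip_width: 0.997
```

```bash
python3 w.py w9
```

```text
t 12.75 pos [ 0.573  -0.0426  0.2262] jaw 63.93 ydir [-1.2e-03  5.0e-04 -1.0e+00] F [ 0.01  0.32 -0.58] grip 0.997 [-0.18  0.45  1.5   0.    1.2  -1.29]
[320, 238] 0.14 [ 0.5636 -0.0358  0.14  ] sides 0.0316 0.0334 ang [np.float64(64.0), np.float64(-24.8)]
[320, 238] 0.093 [ 0.5753 -0.0411  0.093 ] sides 0.0386 0.0409 ang [np.float64(64.0), np.float64(-24.8)]
[320, 238] 0.089 [ 0.5763 -0.0416  0.089 ] sides 0.0392 0.0415 ang [np.float64(64.0), np.float64(-24.8)]
```

View pics/w9.png

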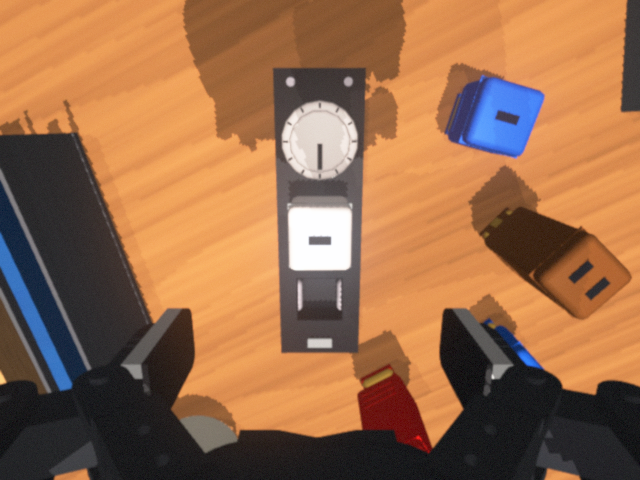

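{"op": "play_rows", "data": {"moves": [[1,[0.003,0.001,-0.02],[0,0,0]],[1,[0,0,-0.03],[0,0,0]],[1,[0,0,-0.03],[0,0,0]],[1,[0,0,-0.03],[0,0,0]],[1,[0,0,-0.02],[0,0,0]],[1,[0,0,-0.015],[0,0,0]],[1,[0,0,-0.007],[0,0,0]],[1,[0,0,0],[0,0,0]],[1,[0,0,0],[0,0,0]]]}}

```text
clock: 13.7
tool_pos: [0.5769, -0.0416, 0.0754]
tcp_rot: [0.689, -0.689, 0.159, -0.159]
force: [0.2, 0.2, 0.1]
grip_width: 1.0
```

```bash
python3 w.py w10
```

```text
t 13.7 pos [ 0.5769 -0.0416  0.0754] jaw 63.98 ydir [ 6.e-04 -1.e-04 -1.e+00] F [0.16 0.18 0.12] grip 1.0 [-0.18  0.65  1.63  0.    0.86 -1.29]
[316, 403] 0.14 [ 0.5559 -0.031   0.14  ] sides 0.0219 0.0082 ang [np.float64(69.3), np.float64(-19.7)]
[316, 403] 0.093 [ 0.5877 -0.0466  0.093 ] sides 0.0388 0.0145 ang [np.float64(69.3), np.float64(-19.7)]
[316, 403] 0.089 [ 0.5904 -0.048   0.089 ] sides 0.0403 0.0151 ang [np.float64(69.3), np.float64(-19.7)]
[356, 185] 0.14 [ 0.5249 -0.0092  0.14  ] sides 0.0061 0.0066 ang [np.float64(67.3), np.float64(-20.4)]
[356, 185] 0.093 [ 0.5327 -0.0081  0.093 ] sides 0.0109 0.0117 ang [np.float64(67.3), np.float64(-20.4)]
[356, 185] 0.089 [ 0.5334 -0.008   0.089 ] sides 0.0113 0.0121 ang [np.float64(67.3), np.float64(-20.4)]
```

View pics/w10.png

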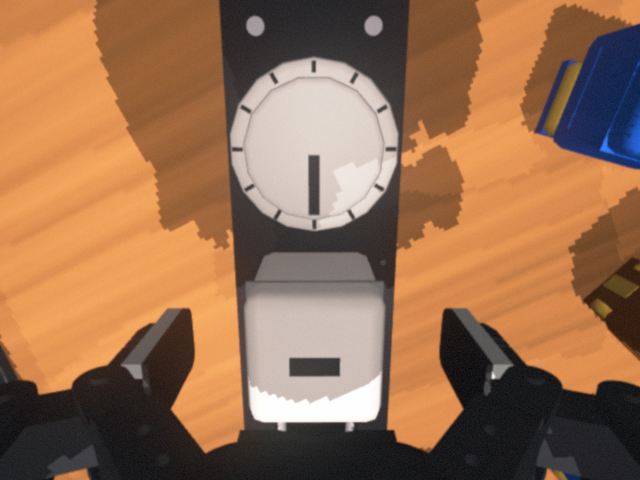

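The short charger is centred between the fingers (column 315) and the timer at (314,145) is clear. Grip and pull.

{"op": "play_rows", "data": {"moves": [[0,[0,0,0],[0,0,0]],[0,[0,0,0],[0,0,0]],[0,[0,0,0],[0,0,0]],[0,[0,0,0],[0,0,0]],[0,[0,0,0],[0,0,0]],[0,[0,0,0],[0,0,0]],[0,[0,0,0],[0,0,0]],[0,[0,0,0],[0,0,0]]]}}

```text
clock: 14.55
tool_pos: [0.5767, -0.042, 0.0753]
tcp_rot: [0.689, -0.689, 0.159, -0.16]
force: [-1.3, 0.4, 7.3]
grip_width: 0.483
```

{"op": "play_rows", "data": {"moves": [[0,[0,0,0.002],[0,0,0]],[0,[0,0,0.002],[0,0,0]],[0,[0,0,0.002],[0,0,0]],[0,[0,0,0.003],[0,0,0]],[0,[0,0,0.003],[0,0,0]],[0,[0,0,0.004],[0,0,0]],[0,[0,0,0.005],[0,0,0]],[0,[0,0,0.005],[0,0,0]],[0,[0,0,0.01],[0,0,0]],[0,[0,0,0.01],[0,0,0]]]}}

```text
clock: 15.55
tool_pos: [0.5767, -0.042, 0.1218]
tcp_rot: [0.689, -0.689, 0.159, -0.16]
force: [-0.2, -0.4, -0.1]
grip_width: 0.48
```

```bash
python3 w.py w11; python3 - <<'E'
from station import viewer
import cv2
im=viewer.grab_frame("side")["color"]
cv2.imwrite("pics/s11.png",cv2.resize(im[100:310,180:400],None,fx=2.8,fy=2.8))
E
```

```text
t 15.55 pos [ 0.5767 -0.042   0.1218] jaw 63.94 ydir [ 3.e-04 -0.e+00 -1.e+00] F [-0.21 -0.43 -0.05] grip 0.48 [-0.18  0.58  1.6   0.    0.96 -1.29]
[317, 406] 0.14 [ 0.588  -0.0468  0.14  ] sides 0.0383 0.0112 ang [np.float64(65.1), np.float64(-22.8)]
[317, 406] 0.093 [ 0.6202 -0.0625  0.093 ] sides 0.0551 0.016 ang [np.float64(65.1), np.float64(-22.8)]
[317, 406] 0.089 [ 0.623  -0.0638  0.089 ] sides 0.0565 0.0165 ang [np.float64(65.1), np.float64(-22.8)]
[346, 155] 0.14 [ 0.5246 -0.0076  0.14  ] sides 0.0176 0.0072 ang [np.float64(143.0), np.float64(53.2)]
[346, 155] 0.093 [ 0.5289 -0.0061  0.093 ] sides 0.0253 0.0103 ang [np.float64(143.0), np.float64(53.2)]
[346, 155] 0.089 [ 0.5293 -0.006   0.089 ] sides 0.0259 0.0106 ang [np.float64(143.0), np.float64(53.2)]
```

View pics/s11.png

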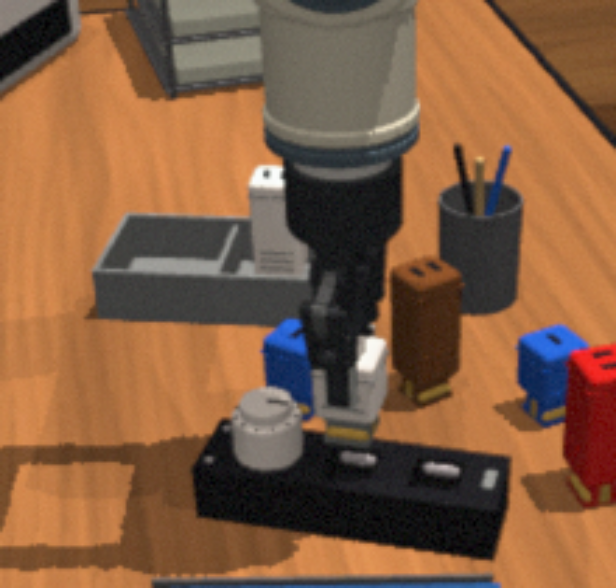

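{"op": "play_rows", "data": {"moves": [[0,[0,0,0.03],[0,0,0]],[0,[0,0,0.03],[0,0,0]],[0,[-0.003,0.011,0.01],[0,0,0]],[0,[-0.005,0.02,0],[0,0,0.013]],[0,[-0.009,0.03,0],[0,0,0.013]],[0,[-0.009,0.03,0],[0,0,0.013]],[0,[-0.009,0.03,0],[0,0,0.013]],[0,[-0.009,0.03,0],[0,0,0.013]],[0,[-0.009,0.03,0],[0,0,0.013]],[0,[-0.009,0.03,0],[0,0,0.013]],[0,[-0.009,0.03,0],[0,0,0.013]],[0,[-0.009,0.03,0],[0,0,0.013]]]}}

```text
clock: 16.85
tool_pos: [0.4954, 0.2305, 0.1903]
tcp_rot: [-0.697, 0.697, -0.119, 0.118]
force: [0.4, 0.3, -1.2]
grip_width: 0.479
```

{"op": "play_rows", "data": {"moves": [[0,[-0.009,0.03,0],[0,0,0.013]],[0,[-0.009,0.03,0],[0,0,0]],[0,[-0.009,0.03,0],[0,0,0]],[0,[-0.005,0.02,0],[0,0,0]],[0,[0,0.01,0],[0,0,0]],[0,[0,0,0],[0,0,0]],[0,[0,0,0],[0,0,0]]]}}

```text
clock: 17.55
tool_pos: [0.4646, 0.3484, 0.1905]
tcp_rot: [-0.698, 0.698, -0.114, 0.114]
force: [1.2, -0.1, -0.5]
grip_width: 0.482
```

```bash
python3 w.py w12;python3 - <<'E'
from station import viewer
import cv2
im=viewer.grab_frame("side")["color"]
cv2.imwrite("pics/s12.png",cv2.resize(im[60:270,160:380],None,fx=2.8,fy=2.8))
E
```

```text
t 17.55 pos [0.4646 0.3484 0.1905] jaw 71.39 ydir [-4.e-04 -5.e-04 -1.e+00] F [ 1.15 -0.13 -0.5 ] grip 0.482 [ 0.54  0.49  1.53 -0.    1.12 -0.71]
[316, 405] 0.14 [0.5256 0.3283 0.14  ] sides 0.0621 0.0185 ang [np.float64(71.5), np.float64(-16.2)]
[316, 405] 0.093 [0.5594 0.3169 0.093 ] sides 0.0787 0.0235 ang [np.float64(71.5), np.float64(-16.2)]
[316, 405] 0.089 [0.5622 0.3159 0.089 ] sides 0.0802 0.0239 ang [np.float64(71.5), np.float64(-16.2)]
[321, 207] 0.14 [0.4318 0.362  0.14  ] sides 0.0267 0.0125 ang [np.float64(81.2), np.float64(-7.7)]
[321, 207] 0.093 [0.4405 0.3596 0.093 ] sides 0.0339 0.0159 ang [np.float64(81.2), np.float64(-7.7)]
[321, 207] 0.089 [0.4413 0.3594 0.089 ] sides 0.0345 0.0162 ang [np.float64(81.2), np.float64(-7.7)]
```

View pics/s12.png

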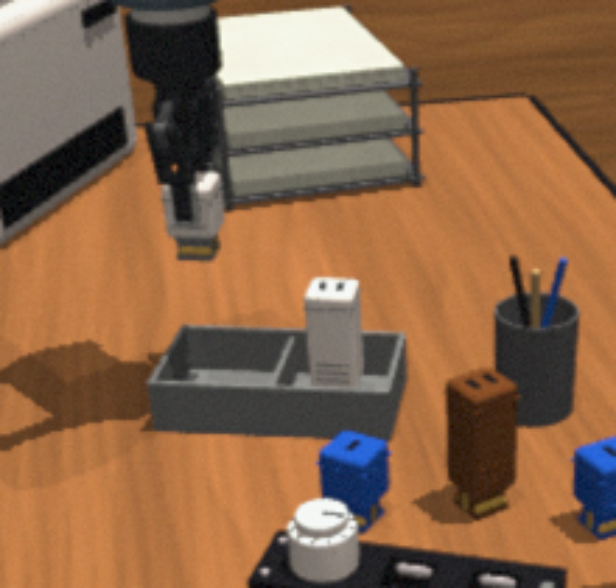

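View pics/w12.png

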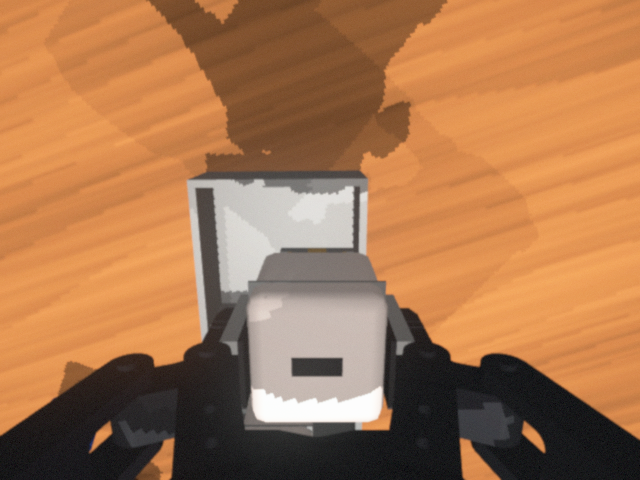

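The y overshoot is about 29 mm again, harmless. I'll use the visible near-end rim corners, (189,180) and (367,179), to check the compartment's centre.

```bash
cat > w13.py <<'E'
import sys; sys.argv=["","w13"]
exec(open("w.py").read().split("def whites")[0])
P=ray(f,[[189,180],[367,179]],.05,T);d=P[1]-P[0];n=np.linalg.norm(d)
a=np.array([d[1],-d[0],0])/n
print(P.round(4),n,"B",(P.mean(0)+a*.055).round(4),"A",(P.mean(0)+a*.161).round(4))
E
python3 w13.py
```

```text
t 17.65 pos [0.4648 0.348  0.1907] jaw 71.33 ydir [-3.e-04 -4.e-04 -1.e+00] F [ 0.84 -0.15 -0.99] grip 0.482 [ 0.54  0.49  1.53 -0.    1.12 -0.7 ]
[[0.4051 0.2824 0.05  ]
 [0.4409 0.3905 0.05  ]] 0.11382779404440431 B [0.4752 0.3192 0.05  ] A [0.5759 0.2859 0.05  ]
```

{"op": "play_rows", "data": {"moves": [[0,[0.005,-0.015,0],[0,0,0]],[0,[0.005,-0.014,0],[0,0,0]],[0,[0,0,-0.02],[0,0,0]],[0,[0,0,-0.03],[0,0,0]],[0,[0,0,-0.03],[0,0,0]],[0,[0,0,-0.025],[0,0,0]],[0,[0,0,-0.015],[0,0,0]],[0,[0,0,-0.006],[0,0,0]],[0,[0,0,-0.003],[0,0,0]],[0,[0,0,0],[0,0,0]],[0,[0,0,0],[0,0,0]]]}}

```text
clock: 18.8
tool_pos: [0.4751, 0.32, 0.0626]
tcp_rot: [0.698, -0.698, 0.114, -0.115]
force: [-0.3, -0.2, -1.2]
grip_width: 0.484
```

{"op": "play_rows", "data": {"moves": [[0,[0,0,-0.002],[0,0,0]],[0,[0,0,-0.001],[0,0,0]],[0,[0,0,0],[0,0,0]],[0,[0,0,0],[0,0,0]]]}}

```text
clock: 19.2
tool_pos: [0.4746, 0.3201, 0.0588]
tcp_rot: [0.698, -0.698, 0.114, -0.114]
force: [-0.5, 0.0, -0.6]
grip_width: 0.483
```

{"op": "play_rows", "data": {"moves": [[0,[0,0,-0.001],[0,0,0]],[0,[0,0,0],[0,0,0]],[0,[0,0,0],[0,0,0]]]}}

```text
clock: 19.5
tool_pos: [0.4745, 0.32, 0.0578]
tcp_rot: [-0.698, 0.698, -0.114, 0.114]
force: [0.4, 0.8, -0.6]
grip_width: 0.486
```

{"op": "play_rows", "data": {"moves": [[0,[0,0,-0.001],[0,0,0]],[0,[0,0,0],[0,0,0]],[0,[0,0,0],[0,0,0]]]}}

```text
clock: 19.8
tool_pos: [0.4746, 0.3201, 0.0573]
tcp_rot: [0.698, -0.698, 0.114, -0.114]
force: [-1.4, -0.7, 10.9]
grip_width: 0.484
```

{"op": "play_rows", "data": {"moves": [[0,[0,0,0.0005],[0,0,0]],[0,[0,0,0],[0,0,0]],[0.55,[0,0,0],[0,0,0]],[0.62,[0,0,0],[0,0,0]],[0.7,[0,0,0],[0,0,0]],[0.75,[0,0,0],[0,0,0]],[0.75,[0,0,0],[0,0,0]],[0.75,[0,0,0],[0,0,0]]]}}

```text
clock: 20.6
tool_pos: [0.4746, 0.32, 0.0573]
tcp_rot: [-0.698, 0.698, -0.114, 0.114]
force: [-0.9, 0.8, -0.8]
grip_width: 0.749
```

{"op": "play_rows", "data": {"moves": [[0.75,[0,0,0.01],[0,0,0]],[0.75,[0,0,0.02],[0,0,0]],[0.75,[0,0,0.03],[0,0,0]],[0.75,[0,0,0.04],[0,0,0]],[0.75,[0,0,0.04],[0,0,0]],[0.75,[0,0,0.03],[0,0,0]],[0.75,[0,0,0],[0,0,0]],[0.75,[0,0,0],[0,0,0]],[0.75,[0,0,0],[0,0,0]]]}}

```text
clock: 21.5
tool_pos: [0.474, 0.3197, 0.2266]
tcp_rot: [-0.697, 0.698, -0.115, 0.114]
force: [-0.1, 0.0, -0.5]
grip_width: 0.748
```

```bash
python3 w.py w14;python3 - <<'E'
from station import viewer
import cv2
im=viewer.grab_frame("side")["color"]
cv2.imwrite("pics/s14.png",cv2.resize(im[60:310,160:420],None,fx=2.4,fy=2.4))
E
```

```text
t 21.5 pos [0.474  0.3197 0.2266] jaw 71.39 ydir [-1.3e-03 -7.0e-04 -1.0e+00] F [-0.05  0.03 -0.5 ] grip 0.748 [ 0.49  0.44  1.51 -0.    1.2  -0.76]
[316, 402] 0.14 [0.5591 0.2915 0.14  ] sides 0.0356 0.0375 ang [np.float64(71.5), np.float64(-17.4)]
[316, 402] 0.093 [0.5924 0.2802 0.093 ] sides 0.0435 0.0458 ang [np.float64(71.5), np.float64(-17.4)]
[316, 402] 0.089 [0.5952 0.2792 0.089 ] sides 0.0442 0.0465 ang [np.float64(71.5), np.float64(-17.4)]
[318, 228] 0.14 [0.4582 0.326  0.14  ] sides 0.0294 0.0314 ang [np.float64(71.4), np.float64(-17.5)]
[318, 228] 0.093 [0.4691 0.3223 0.093 ] sides 0.0359 0.0384 ang [np.float64(71.4), np.float64(-17.5)]
[318, 228] 0.089 [0.47  0.322 0.089] sides 0.0365 0.039 ang [np.float64(71.4), np.float64(-17.5)]
```

View pics/s14.png

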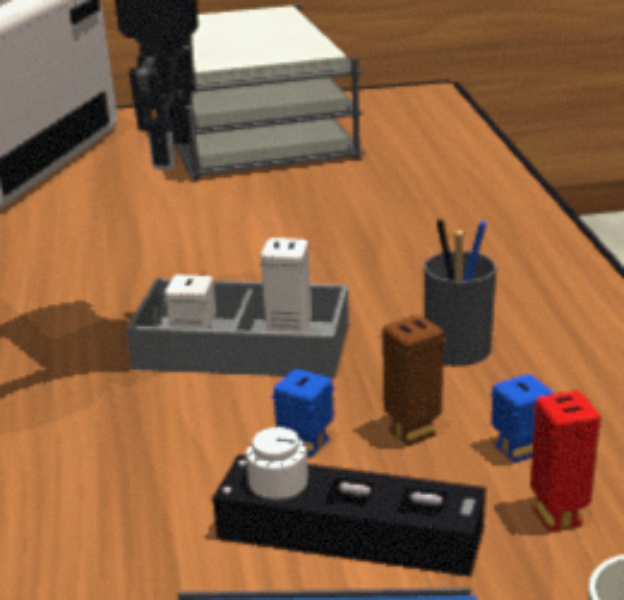

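View pics/w14.png

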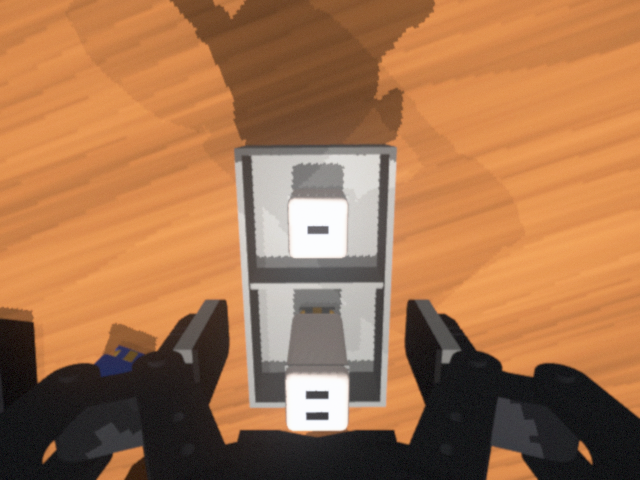

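Both chargers stand upright, one per compartment. The timer is still plugged in, and the pen pot and mug have not been touched. The arm is clear at z = 0.227, so I'm handing in.

```bash
python3 -c "
from station import job_done
print(job_done())"
```

```text
the job is handed in; nothing more can be done
None
```

I pulled the tall charger straight up and stood it in the far compartment of the tidy. Then I did the same with the short one, into the near compartment, and handed the job in at about 21.5 s.

- **Last checks:** the final side and wrist views show both chargers upright and released, one per compartment. The timer is still seated in the strip. The pen pot is where it was; the mug is mostly out of the last views, and the arm stayed well away from it. The arm had backed off to z = 0.227 with no contact.
- **Placing:** each plug end met the tidy floor at the height I predicted (TCP z 0.087 for the tall one, 0.057 for the short one), so neither slipped in the grip.
- **Overshoots:** both carries to the tidy overshot by about 29 mm in y because I miscounted rows. I corrected this in the air and nothing was touched.
- **Pressing force:** the tall charger was pressed onto the floor at about 37 N, more than needed, before I eased off and released it. The short one was pressed at about 11 N.
- **Disagreement:** the top and wrist cameras put the tidy's centre about 5 mm apart, well within the room around each charger.

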